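Close the board test jig, pin it and hold it shut

ROBOT

A 6-joint arm with a two-finger parallel gripper is mounted at the origin on the work surface. World frame = base frame: x ahead of the robot, y to its left, z up, the work surface at z = 0. Lengths are in m, angles in rad, forces in N, time in s.
With the tool pointing down it reaches from about 0.275 to 0.75 m from the base axis. Payload 10.2 kg.
Tool frame: the origin (TCP) lies at the very end of the fingers, on their centre line; the grasp point (between the pads) lies 19 mm behind it; z points along the fingers, y is the line along which they close (so a half turn about z gives the same grasp; the last joint's range is limited). The gripper opens to 85 mm and grips with 20 to 120 N. Pads are 22 mm wide; open, the fingers measure 114 mm over their backs; the gripper's body (76 mm by 85 mm) begins 54 mm behind the grasp point. The pads swing forward as they close: fully open they stand 13 mm farther back than shut.
Start: joints at [-1.498, 0.313, 1.498, -0, 1.331, -0.223], TCP at [0.153, -0.502, 0.231] pointing down, gripper open.
Joint ranges: [-2.94, 2.94], [-0.97, 2.17], [0.19, 2.56], [-1.23, 4.37], [0.02, 3.11], [-2.88, 2.88]. Speed limits (rad/s): [2.39, 2.39, 3.01, 3.14, 3.14, 3.14].

INTERFACE

Orientations are given as a unit quaternion [x, y, z, w].
In Python, from workcell import env gives the robot as it stands.
- The arm moves only by the shell command python3 -m handwheel 'ROWS' [FORCE]. ROWS is JSON, one flat list of numbers, 7 for each row, row after row: the turn, a rotation vector about the tool's x, y, z in units of 8 degrees (1.0 is 8 degrees), then the shift along the tool's x, y, z in units of 40 mm (1.0 is 40 mm), then the finger opening in mm, from 0 to 85.4. A call has 1 to 8 rows; each row shifts and turns the commanded pose from where the row before left it, along the tool's axes as they then stand; what a row does not reach is not made up. A row lasts 1/8 s, in which the tool goes at most 62.5 mm and 10.7 degrees, less where a joint would pass 70% of its speed; a pose out of reach is approached as far as the arm can. A call is refused whole if a number of a shift passes 1 or a number of a turn 1, either way. A call with a gripper value outside its range is refused whole. The fingers move at their own pace and stop on an object; FORCE is the grip in N (left out, the last holds). Time passes only in rows, so rows that do not move let the fingers close. It gives the time, the measured TCP pose, the force, the opening and the grip force at its end, in the units of the state.
- env.sense(): the state, without advancing time (a new reading comes with each control period).
- env.camera(name): name is "scene" or "top" or "wrist"; returns a dict with "color" (384x512x3 uint8, red, green, blue), "fx", "fy", "cx", "cy" (pixels), "eye" and "attitude" of the camera in the world. Camera axes: x right, y down, z forward; pixel columns grow to the right and rows downward; lengths in m; the calibration is good to about 2 mm. A picture is of the moment at which its call begins. There is no depth.
- env.sign_off(): hands the job in; it is judged then, once.
The state is a dict: "t": time; "q": joint angles; "qvel": joint speeds; "joint_efforts": joint torques, N m; "tool_pos": TCP position; "ee_rot": TCP orientation; "contact_force": force on the tool from outside, world axes, zero at the start; "moment": the same for the moment, N m; "gripper_width": finger opening in m; "grip_force": force on a finger pad.
Only numpy, scipy, OpenCV 4.12 (cv2) and the standard library are available. Lean on these libraries where they do the work, as an engineer would, in place of code of your own. Each camera call takes 0.05 s, during which the arm holds its last target. There are 200 camera calls.

TASK

A circuit board lies in the open hinged test jig. Swing the jig's lid down over it, then take the stout locking pin with the cylindrical knob from its stand and push it through the hole in the lid into the hole of the base until its collar sits on the lid and the sprung lid is fully shut. Finish while still gripping the pin and pressing it down, so that the lid is kept shut by the pin alone (no finger on the jig), and leave everything else on the bench where it is.

Things in the scene. Friction and masses are not known exactly. Their poses are not given: they have to be found in the camera images.
- jig: Bare aluminium clamshell test jig, fixed to the bench: a base 200 (x) x 150 (y) x 45 mm high with an open pocket that holds the circuit board, and a lid hinged along its far (+x) upper edge. Origin: centre of the underside; z up, x from the front edge towards the hinge.
- jig_lid (a joint): Hinge angle of the lid, rad: 0 = fully shut, 1.57 = upright; starts at 0.9 to 1.5. Stiff (0.22 N m): it stays where it is left; 2 to 8 N at its front bar push it down. Sprung probes keep it ajar: its pressers meet the board at about 0.1 rad, shutting it from there takes up to 6 to 8 N straight down at its hole, and when let go it springs back to between 0.04 and 0.1 rad.
- jig_hinge (a point): Middle of the hinge axis (along the jig's y), 85 mm behind (+x) the jig's centre, 45 mm up, in the plane of the lid's underside. The lid is a flat aluminium frame 8 mm thick, 150 mm wide; its front bar spans 145 to 185 mm from the axis. At angle q the lid runs from the axis along (-cos q, 0, sin q) in the jig's frame; its upper face looks along (sin q, 0, cos q).
- lid_hole (a point): Centre of the upper mouth of the lid's through hole, 14 mm in diameter, 8 mm long, 165 mm from the hinge axis, in the middle of the front bar; moves with the lid; its z is the hole's axis.
- jig_hole (a point): Centre of the mouth of the hole in the base's front block, 12 mm in diameter, 33 mm deep, straight down, 80 mm before (-x) the jig's centre, 45 mm above the bench. The lid's hole stands over it when the lid is shut.
- board: Green circuit board 118 x 118 x 4 mm with components up to 9 mm tall, loose in the jig's pocket on sprung probes, its underside 32 mm above the bench when the lid is open and 24 mm when it is fully shut. Origin: centre of its underside, z up.
- stand: Fixed grey block 50 (x) x 130 (y) x 45 mm high with two 12 mm holes, 80 mm apart along its y, in which two pins stand upright. Origin: centre of the underside.
- lock_pin: Steel locking pin, 80 to 140 g: shaft 10 mm in diameter, 40 mm long, chamfered end; collar 26 mm in diameter, 4 mm thick; above it a dark cylindrical knob, 18 mm in diameter, 30 mm tall, to grip. Stands upright in either hole of the stand, collar on its top. Origin: on the axis at the collar's underside; z up, the knob spans z = 4 to 34 mm.
- pin_tip (a point): The end of the locking pin's shaft, on its axis, 40 mm below its origin.
- slim_pin: The other pin in the stand, with a small ball (16 mm) for a head, 26 mm above the stand in all; to be left where it is. Origin: on the axis at the underside of its collar.
- spool: White reel 56 mm in diameter, 42 mm high; leave alone. Origin: centre of the underside.
- flux: Amber bottle 40 mm in diameter, 90 mm high; leave alone. Origin: centre of the underside.
- tweezers: Steel tweezers 125 mm long lying on the bench; leave alone. Origin: middle, underside.
- screwdriver: Screwdriver lying on the bench outside the jig; leave alone.
- spare_board: Green circuit board 100 x 130 x 4 mm lying on the bench outside the jig; leave alone. Origin: centre of the underside.
Things that resemble listed ones, but are neither listed nor needed, are in the scene too. What is shaped like the lock_pin but pink is not meant. Leave any red look-alike of the jig alone.

How it is judged:
By the outcome, as a careful person would: the job done as asked, in the order asked, and still so for the second after the job is handed in, while the arm keeps its last pose, push and grip.
It also fails if it takes over 58 s, if anything falls off the work surface, if the arm or the gripper's body presses on something with over 40 N, if the wrist force passes 120 N, or if a joint passes its speed limit or range.

## Working session

There is one attempt and no reset: what is moved stays moved. The work goes in short steps, Python scripts to look and compute and a shell command to move; the robot and the scene stay as the last step left them, time stands still between calls to the robot, and variables do not carry over. Pictures are saved under pics/ and viewed, at most 10 in all, crops included, and the job is handed in when it is done.

```bash
mkdir -p pics; cat > h.py <<'E'
import numpy as np,cv2
from workcell import env
from scipy.spatial.transform import Rotation as R
def rot(a):
    a=np.array(a,float); return R.from_quat(a).as_matrix() if a.size==4 else a.reshape(3,3)
def ray(c,u,v):
    d=rot(c["attitude"])@np.array([(u-c["cx"])/c["fx"],(v-c["cy"])/c["fy"],1]); return np.array(c["eye"],float),d
def plane(c,u,v,z):
    e,d=ray(c,u,v); return e+d*(z-e[2])/d[2]
def proj(c,p):
    q=rot(c["attitude"]).T@(np.array(p)-np.array(c["eye"])); return np.array([c["fx"]*q[0]/q[2]+c["cx"],c["fy"]*q[1]/q[2]+c["cy"]])
def tri(rs):
    A=np.zeros((3,3));b=np.zeros(3)
    for e,d in rs:
        d=d/np.linalg.norm(d);P=np.eye(3)-np.outer(d,d);A+=P;b+=P@e
    p=np.linalg.solve(A,b); return p,[np.linalg.norm(np.cross(p-e,d/np.linalg.norm(d))) for e,d in rs]
def save(n,im): cv2.imwrite(n,cv2.cvtColor(im,cv2.COLOR_RGB2BGR))
E
python3 - <<'E'
from h import *
import pickle
cs={n:env.camera(n) for n in("scene","top","wrist")}
pickle.dump(cs,open("c0.pkl","wb"))
for n,c in cs.items():
    print(n,c["fx"],c["cx"],c["cy"],c["eye"],np.round(rot(c["attitude"]),3).tolist())
for n in("scene","top"): save(f"pics/{n}0.png",cv2.resize(cs[n]["color"],(800,600),interpolation=cv2.INTER_CUBIC))
s=env.sense();print(s["tool_pos"],s["ee_rot"],s["t"])
E
```

```text
scene 444.8436637232587 259.02007588597985 188.2202533600942 [1.09621657 0.09076908 0.95147823] [[-0.151, 0.825, -0.545], [0.989, 0.129, -0.078], [0.006, -0.55, -0.835]]
top 443.25097360208514 251.48330188823684 182.48224466196103 [0.42166825 0.01831487 1.15734256] [[0.022, -0.995, 0.095], [-1.0, -0.023, -0.013], [0.016, -0.094, -0.995]]
wrist 299.49892109103155 261.28289931593 187.8428473528707 [ 0.22806373 -0.47830613  0.37438918] [[0.292, -0.911, -0.291], [-0.957, -0.278, -0.087], [-0.002, 0.304, -0.953]]
[ 0.1529966  -0.50204136  0.23091244] [ 9.89085516e-01  1.47341963e-01  2.36607766e-05 -4.31939183e-04] 0.15
```

View pics/scene0.png

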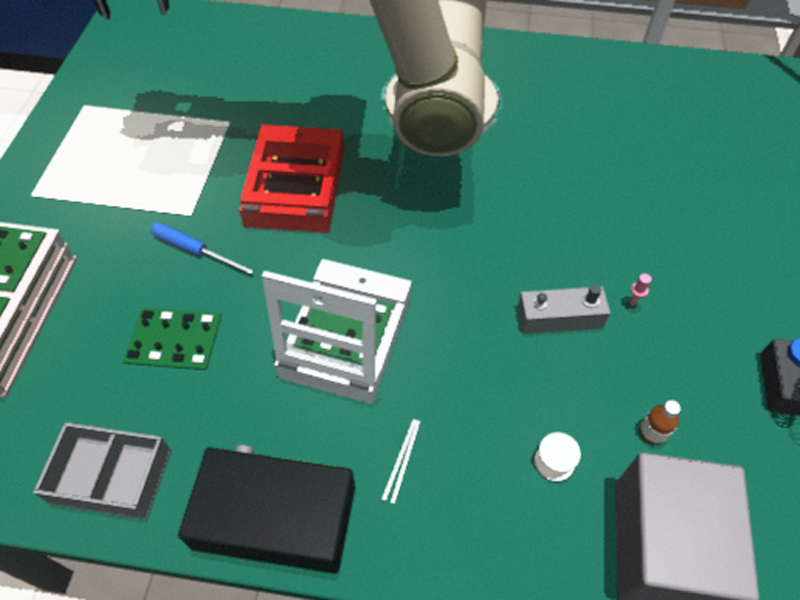

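View pics/top0.png

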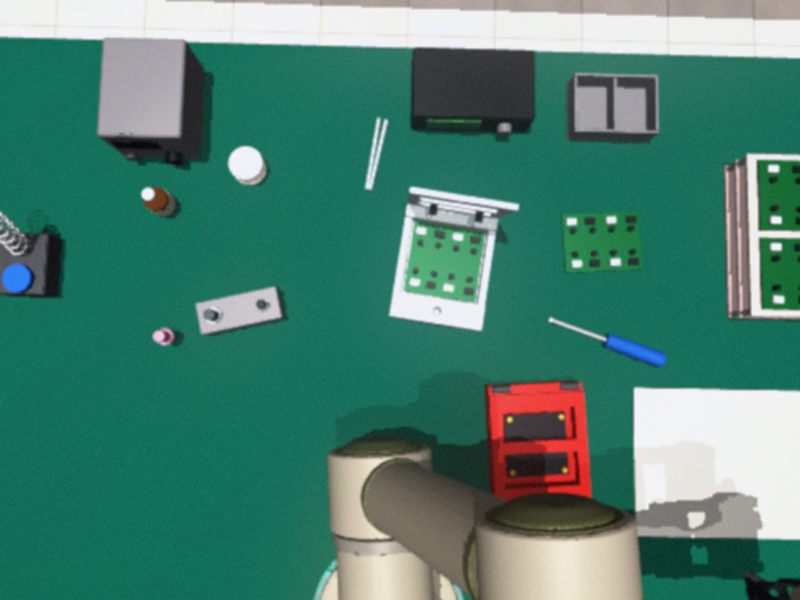

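The scene picture shows the open aluminium jig at (340,330), its lid upright. The stand is at (565,308), with pins at (541,299) and (594,294). In the top picture the stand is at (240,310), and the base hole is at (437,311).

Candidates for the pin (top-picture pixels): dark-knobbed pin at (210,315), small-headed pin at (262,304), pink pin at (163,337). I choose (210,315), which is scene (594,294). For the jig: aluminium at (445,260), red look-alike at (540,440). I choose the aluminium one. Next I'll check both in one close crop.

```bash
python3 - <<'E'
from h import *
import pickle
cs=pickle.load(open("c0.pkl","rb"))
def crop(n,u,v,w,h): 
    return cv2.resize(cs[n]["color"][v:v+h,u:u+w],(400,300),interpolation=cv2.INTER_CUBIC)
a=crop("top",120,172,80,60);b=crop("scene",326,165,80,60)
c=crop("top",240,110,100,75+0);d=crop("scene",160,160,120,90)
c=cv2.resize(cs["top"]["color"][112:217,236:376],(400,300),interpolation=cv2.INTER_CUBIC)
save("pics/crop1.png",np.vstack([np.hstack([a,b]),np.hstack([c,d])]))
E
```

```text
(no output)
```

View pics/crop1.png

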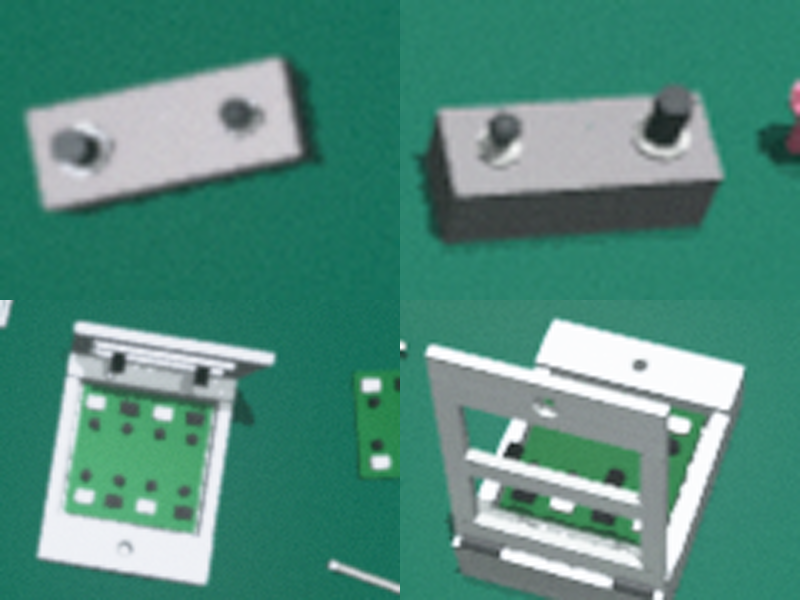

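The crop confirms the choice. The dark cylindrical knob is top (134,201) / scene (381,185), and the ball-headed pin is the other one. The base hole is top (280,199) / scene (232,179).

```bash
python3 - <<'E'
from h import *
import pickle
cs=pickle.load(open("c0.pkl","rb"));T,S=cs["top"],cs["scene"]
def px(x,y,s,u,v): return (u+(x+.5)/s-.5, v+(y+.5)/s-.5)
t1=lambda x,y:ray(T,*px(x,y,5,120,172)); s1=lambda x,y:ray(S,*px(x-400,y,5,326,165))
t2=lambda x,y:ray(T,*px(x,y-300,400/140,236,112)); s2=lambda x,y:ray(S,*px(x-400,y-300,10/3,160,160))
for n,r in dict(knobtop=(t1(68,147),s1(676,101)),hole=(t2(125,547),s2(640,365)),fl=(t2(38,557),s2(744,367)),fr=(t2(208,583),s2(557,320)),
  st_a=(t1(26,108),s1(722,178)),st_b=(t1(280,56),s1(457,194)),st_c=(t1(303,156),s1(438,108)),st_d=(t1(45,210),s1(702,93)),
  lidl=(t2(273,357),s2(428,348)),lidr=(t2(75,325),s2(669,408))).items():
    p,e=tri(r);print(n,np.round(p,4),np.round(e[0],4))
E
```

```text
knobtop [0.4724 0.291  0.0778] 0.0012
hole [ 0.4893 -0.0665  0.0456] 0.0013
fl [0.4789 0.0099 0.0451] 0.0013
fr [ 0.459  -0.1379  0.0465] 0.0032
st_a [0.4928 0.3199 0.0484] 0.0009
st_b [0.5218 0.1946 0.0489] 0.0012
st_c [0.472  0.1824 0.0461] 0.0019
st_d [0.4423 0.3103 0.0449] 0.0022
lidl [ 0.6219 -0.1603  0.2325] 0.001
lidr [ 0.6422 -0.0121  0.2334] 0.0013
```

```bash
python3 -m handwheel '[0,0,0.77,0,0,-0.4,0, 0,0,0.77,0,0,-0.4,0, 0,0,0.77,0,0,-0.4,0, 0,0,0.77,0,0,-0.4,0, 0,0,0,0.7,-0.7,-0.1,0, 0,0,0,0.7,-0.7,-0.1,0, 0,0,0,0.7,-0.7,-0.1,0, 0,0,0,0.7,-0.7,-0.1,0]' 40
cat > st.py <<'E'
from h import *
s=env.sense();r=rot(s["ee_rot"]);print("t",s["t"],"tcp",np.round(s["tool_pos"],4),"toolx",np.round(r[:,0],3),"toolz",np.round(r[:,2],3),"F",np.round(s["contact_force"],1),"w",s["gripper_width"],s["grip_force"])
H=np.array([0.652,-0.0888,0.045]);X=np.array([.991,-.134,0])
print("rel hinge jigx,jigy,z",np.round((s["tool_pos"]-H)@X,4),np.round((s["tool_pos"]-H)@[.134,.991,0],4),round(s["tool_pos"][2],4))
E
python3 st.py
```

```text
t: 1.15
tool_pos: [0.2799, -0.4053, 0.3112]
ee_rot: [0.998, -0.067, -0.0, -0.0]
contact_force: [-0.3, 0.1, -0.5]
gripper_width: -0.0
grip_force: 0.0
t 1.15 tcp [ 0.2799 -0.4053  0.3112] toolx [ 0.991 -0.134 -0.   ] toolz [-0.  0. -1.] F [-0.3  0.1 -0.5] w -4.8320988303868964e-05 0.0
rel hinge jigx,jigy,z -0.3264 -0.3635 0.3112
```

```bash
python3 -m handwheel '[0,0,0,0.7,-0.7,0,0, 0,0,0,0.7,-0.7,0,0, 0,0,0,0.7,-0.7,0,0, 0,0,0,0.7,-0.7,0,0, 0,0,0,0.7,-0.7,0,0, 0,0,0,0.7,-0.7,0,0, 0,0,0,0.7,-0.7,0,0, 0,0,0,0.7,-0.7,0,0]' >/dev/null; python3 -m handwheel '[0,0,0,0.7,-0.7,0,0, 0,0,0,0.7,-0.7,0,0, 0,0,0,0.7,-0.7,0,0, 0,0,0,0.7,-0.7,0,0, 0,0,0,0.5,-0.3,0,0, 0,0,0,0,0,0,0]' >/dev/null
python3 st.py
```

```text
t 2.9 tcp [ 0.679  -0.1082  0.3098] toolx [ 0.991 -0.132 -0.002] toolz [-0.002  0.001 -1.   ] F [-0.6 -0.5  0.1] w 0.000533960091489526 0.0
rel hinge jigx,jigy,z 0.0294 -0.0156 0.3098
```

```bash
python3 -m handwheel '[0,0,0,0,-0.39,0.3,0, 0,0,0,0,0,0.75,0, 0,0,0,-0.1,0,0.75,0, 0,0,0,-0.1,0,0.75,0, 0,0,0,-0.2,0,0,0, 0,0,0,-0.2,0,0,0, 0,0,0,0,0,0,0]' ; python3 st.py;  python3 - <<'E'
from h import *
save("pics/top1.png",cv2.resize(env.camera("scene")["color"][130:310,120:360],(800,600),interpolation=cv2.INTER_CUBIC))
E
```

```text
t: 3.78
tool_pos: [0.6566, -0.0903, 0.2112]
ee_rot: [0.998, -0.067, 0.001, 0.0]
contact_force: [0.4, -0.1, 0.1]
gripper_width: 0.0001
grip_force: 0.0
t 3.775 tcp [ 0.6566 -0.0903  0.2112] toolx [ 0.991 -0.134  0.003] toolz [ 0.003 -0.001 -1.   ] F [ 0.4 -0.1  0.1] w 0.00012711293167056223 0.0
rel hinge jigx,jigy,z 0.0048 -0.0009 0.2112
```

View pics/top1.png

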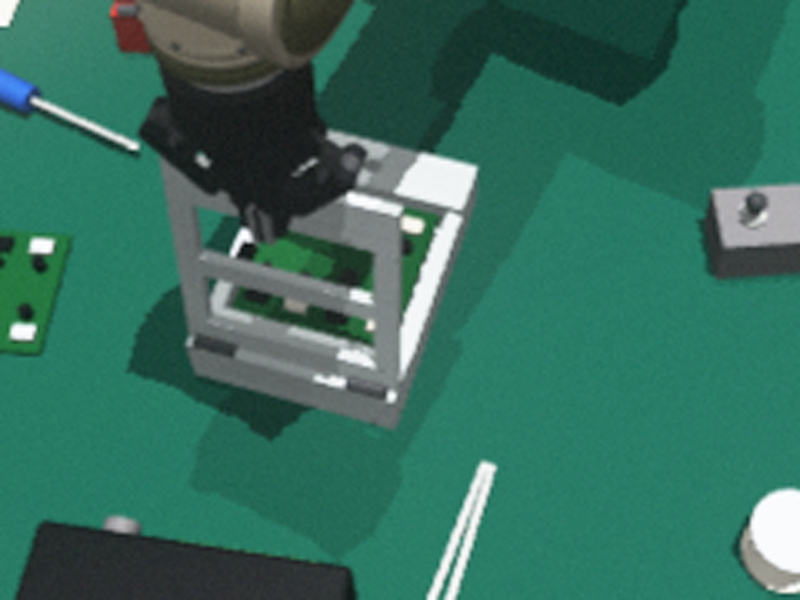

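The fingertips (262,235) are on the hinge side of the lid, at the height of its front bar. Next I sweep the lid down.

```bash
python3 -m handwheel '[0,0,0,-0.38,0,0.05,0, 0,0,0,-0.38,0,0.1,0, 0,0,0,-0.38,0,0.13,0, 0,0,0,-0.38,0,0.16,0, 0,0,0,-0.37,0,0.17,0, 0,0,0,-0.33,0,0.24,0, 0,0,0,-0.33,0,0.24,0]' ; python3 st.py; python3 -m handwheel '[0,0,0,-0.28,0,0.3,0, 0,0,0,-0.27,0,0.3,0, 0,0,0,-0.22,0,0.34,0, 0,0,0,-0.21,0,0.35,0, 0,0,0,-0.14,0,0.38,0, 0,0,0,-0.14,0,0.39,0, 0,0,0,0,0,0,0]' ; python3 st.py
```

```text
t: 4.7
tool_pos: [0.5558, -0.0768, 0.1663]
ee_rot: [0.998, -0.067, 0.001, 0.0]
contact_force: [0.7, -0.8, 0.4]
gripper_width: 0.0004
grip_force: 0.3
t 4.7 tcp [ 0.5558 -0.0768  0.1663] toolx [ 0.991 -0.134  0.002] toolz [ 0.002 -0.001 -1.   ] F [ 0.7 -0.8  0.4] w 0.0003668616727618931 0.31351460019322985
rel hinge jigx,jigy,z -0.0969 -0.001 0.1663
t: 5.58
tool_pos: [0.5055, -0.0699, 0.0831]
ee_rot: [0.998, -0.067, -0.0, -0.0]
contact_force: [0.3, -0.4, -0.8]
gripper_width: 0.0001
grip_force: 0.0
t 5.575 tcp [ 0.5055 -0.0699  0.0831] toolx [ 0.991 -0.134 -0.001] toolz [-0.001  0.    -1.   ] F [ 0.3 -0.4 -0.8] w 0.00011337291134958426 0.0
rel hinge jigx,jigy,z -0.1477 -0.0009 0.0831
```

```bash
python3 -m handwheel '[0,0,0,-0.05,0,0.2,0, 0,0,0,-0.05,0,0.22,0, 0,0,0,0,0,0,0]' ; python3 - <<'E'
from h import *
save("pics/s2.png",cv2.resize(env.camera("scene")["color"][130:310,120:360],(800,600),interpolation=cv2.INTER_CUBIC))
E
```

```text
t: 5.95
tool_pos: [0.5014, -0.0693, 0.066]
ee_rot: [0.998, -0.067, -0.0, -0.0]
contact_force: [0.7, -0.4, 1.0]
gripper_width: 0.0001
grip_force: 0.0
```

View pics/s2.png

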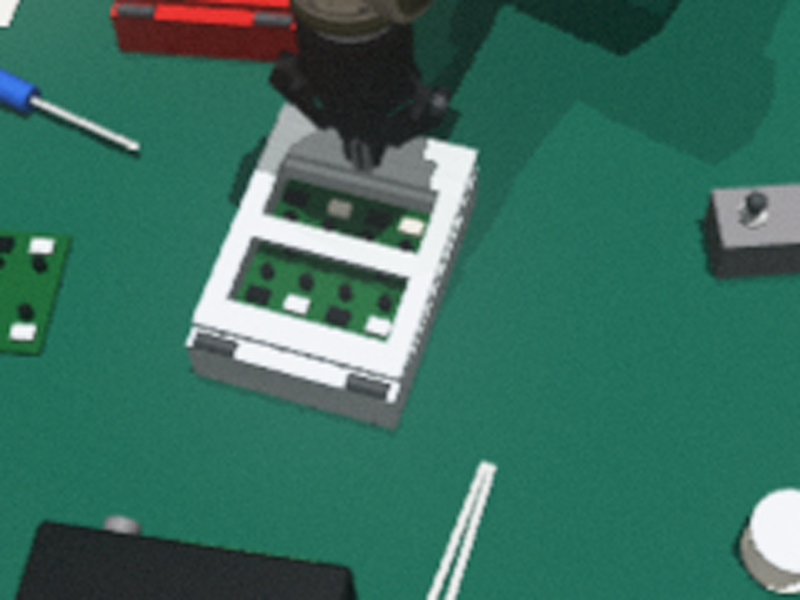

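The lid is down over the board and the fingertips (360,160) rest on its front bar. I'll press it a little further, lift, and take wrist views on the way to the stand.

```bash
python3 -m handwheel '[0,0,0,0,0,0.1,0, 0,0,0,0,0,0.08,0, 0,0,0,0,0,0,0]' ; python3 -m handwheel '[0,0,0,0,0,-0.5,0, 0,0,0,0,0,-1,0, 0,0,0,0,0,-1,0, 0,0,0,0,0,-1,0, 0,0,0,0,0,0,0]'; python3 - <<'E'
from h import *
import pickle
pickle.dump(env.camera("wrist"),open("j1.pkl","wb"))
E
python3 -m handwheel '[0,0,0,0,-1,0,0, 0,0,0,0,-1,0,0, 0,0,0,0,0,0,0]'; python3 - <<'E'
from h import *
import pickle
pickle.dump(env.camera("wrist"),open("j2.pkl","wb"))
a,b=[pickle.load(open(f"j{i}.pkl","rb")) for i in(1,2)]
for c in(a,b): print(proj(c,[.4887,-.0667,.06]))
save("pics/j.png",np.vstack([cv2.resize(c["color"],(400,300)) for c in(a,b)]))
E
```

```text
t: 6.38
tool_pos: [0.5016, -0.0694, 0.0591]
ee_rot: [0.998, -0.067, -0.0, -0.0]
contact_force: [-0.1, -0.7, -0.2]
gripper_width: -0.0003
grip_force: 0.4
t: 7.0
tool_pos: [0.5029, -0.0697, 0.2019]
ee_rot: [0.998, -0.067, 0.003, 0.001]
contact_force: [-0.7, 0.6, 0.1]
gripper_width: 0.0
grip_force: 0.0
t: 7.42
tool_pos: [0.5119, 0.0119, 0.1978]
ee_rot: [0.998, -0.066, -0.001, -0.0]
contact_force: [0.3, 0.3, -0.4]
gripper_width: -0.0001
grip_force: 0.0
[261.36283479 190.18843665]
[344.77711976 188.67845359]
```

View pics/j.png

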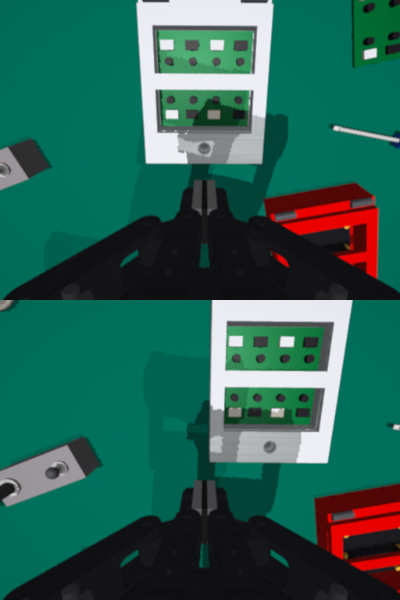

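The lid is nearly shut. Its hole is at (205,148) in the first view and (269,447) in the second. I'll measure it in full-size pixels and carry on towards the stand.

```bash
cat > hole.py <<'E'
from h import *
import pickle
def holec(c,u,v,r=11,k=0.6):
    g=cv2.cvtColor(c["color"],cv2.COLOR_RGB2GRAY).astype(float);u,v=int(u),int(v)
    w=g[v-r:v+r+1,u-r:u+r+1]; m=(w<np.median(w)*(1-.0)-15).astype(np.uint8)
    n,l,s,ce=cv2.connectedComponentsWithStats(m)
    i=min(range(1,n),key=lambda i:np.hypot(*(ce[i]-r)) if s[i,4]>8 else 99)
    x,y,ww,hh,a=s[i]; return u-r+x+(ww-1)/2,v-r+y+(hh-1)/2,ww,hh,a
E
python3 - <<'E'
from hole import *
a,b=[pickle.load(open(f"j{i}.pkl","rb")) for i in(1,2)]
A=holec(a,262,189);B=holec(b,344,188);print(A,B)
p,e=tri([ray(a,*A[:2]),ray(b,*B[:2])]);print(np.round(p,4),e)
for z in(.053,.06,.065): print(z,plane(a,*A[:2],z),plane(b,*B[:2],z))
im=[cv2.resize(c["color"][v-40:v+35,u-50:u+50],(400,300),interpolation=cv2.INTER_CUBIC) for c,u,v in((a,262,189),(b,344,188))]
f=[cv2.resize(c["color"][v:v+75,u:u+100],(400,300),interpolation=cv2.INTER_CUBIC) for c,u,v in((a,170,150),(b,262,145))]
save("pics/jc.png",np.vstack([np.hstack(im),np.hstack(f)]))
E
python3 -m handwheel '[0,0,0,-0.2,-1,0,70, 0,0,0,-0.2,-1,0,70, 0,0,0,-0.2,-1,0,70, 0,0,0,-0.2,-1,0,70, 0,0,0,-0.2,-1,0,70, 0,0,0,0,-0.5,0,70, 0,0,0,0,0,0,70]'; python3 - <<'E'
from h import *
import pickle
pickle.dump(env.camera("wrist"),open("k1.pkl","wb"))
E
python3 -m handwheel '[0,0,0,0,-1,0,70, 0,0,0,0,-0.5,0,70, 0,0,0,0,0,0,70]'; python3 - <<'E'
from h import *
import pickle
pickle.dump(env.camera("wrist"),open("k2.pkl","wb"))
a,b=[pickle.load(open(f"k{i}.pkl","rb")) for i in(1,2)]
for c in(a,b): print(proj(c,[.4724,.291,.078]),proj(c,[.4724,.291,.045]))
save("pics/k.png",np.vstack([cv2.resize(np.hstack([c["color"] for c in (a,b)]),(800,300)),cv2.resize(cv2.imread("pics/jc.png")[:,:,::-1],(400,300)).repeat(2,1)]))
E
```

```text
(np.float64(261.5), np.float64(189.5), np.int32(14), np.int32(14), np.int32(155)) (np.float64(345.0), np.float64(188.0), np.int32(17), np.int32(17), np.int32(227))
[ 0.4894 -0.0669  0.0601] [np.float64(9.715738292435995e-06), np.float64(9.715738292432397e-06)]
0.053 [ 0.48718574 -0.0666434   0.053     ] [ 0.48687122 -0.06868415  0.053     ]
0.06 [ 0.48939979 -0.06693296  0.06      ] [ 0.4893767  -0.06695018  0.06      ]
0.065 [ 0.49098125 -0.06713978  0.065     ] [ 0.49116633 -0.06571163  0.065     ]
t: 8.35
tool_pos: [0.5025, 0.2331, 0.1986]
ee_rot: [0.998, -0.067, -0.0, 0.0]
contact_force: [0.4, -0.6, -0.3]
gripper_width: 0.0702
grip_force: 0.0
t: 8.78
tool_pos: [0.5106, 0.292, 0.1989]
ee_rot: [0.998, -0.067, -0.0, 0.0]
contact_force: [-0.3, 0.2, 0.1]
gripper_width: 0.07
grip_force: 0.0
[206.87634732 218.98874548] [212.25304465 206.44704486]
[269.04082388 219.11307087] [268.2835293 206.583019 ]
```

View pics/k.png

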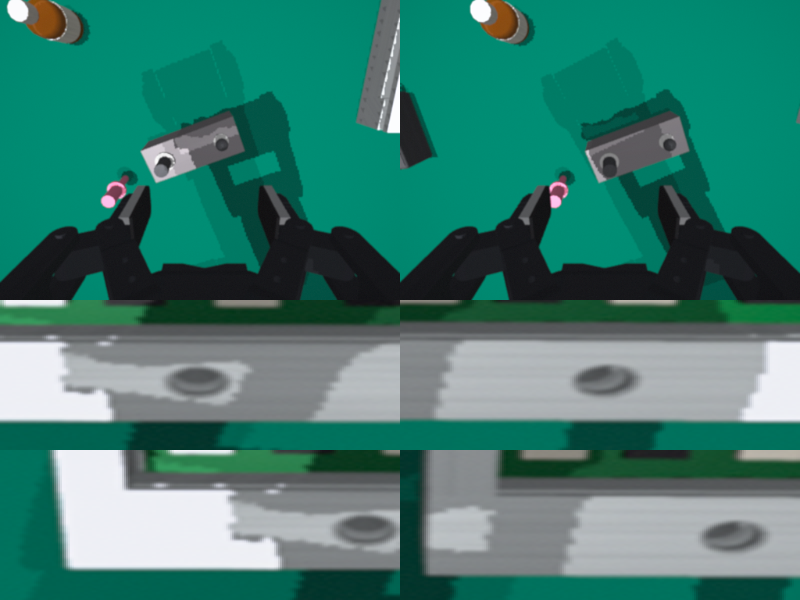

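```bash
python3 - <<'E'
from h import *
import pickle
a,b=[pickle.load(open(f"k{i}.pkl","rb")) for i in(1,2)];T=pickle.load(open("c0.pkl","rb"))["top"]
print("pink",plane(T,104.3,215.7,.04))
im=[cv2.resize(c["color"][190:235,u-30:u+30],(400,300),interpolation=cv2.INTER_CUBIC) for c,u in((a,207),(b,268))]
save("pics/kc.png",np.hstack(im))
E
```

```text
pink [0.43584517 0.36955106 0.04      ]
```

View pics/kc.png

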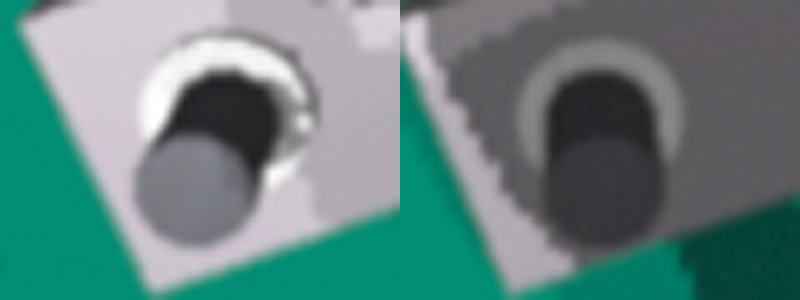

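Both crops show the round knob top, at (193,190) in the first and (606,193) in the second, standing on its wide collar. This is the lock pin.

```bash
python3 - <<'E'
from h import *
import pickle
a,b=[pickle.load(open(f"k{i}.pkl","rb")) for i in(1,2)];c0=pickle.load(open("c0.pkl","rb"))
k=[ray(a,205.5,218.1),ray(b,268.5,218.5)];print(tri(k))
print("collar",tri([ray(a,210.8,205.3),ray(b,267.7,205.8)]))
for c,u,v in((a,205.5,218.1),(b,268.5,218.5)): print(plane(c,u,v,.079))
for c,u,v in((a,210.8,205.3),(b,267.7,205.8)): print(plane(c,u,v,.049))
E
python3 st.py
```

```text
(array([0.4746833 , 0.29130716, 0.08130667]), [np.float64(0.00012905271151068603), np.float64(0.00012905271151076217)])
collar (array([0.47521641, 0.29135013, 0.04926167]), [np.float64(0.00018933765247519562), np.float64(0.0001893376524750451)])
[0.47388835 0.29187349 0.079     ]
[0.47353821 0.29140058 0.079     ]
[0.47532199 0.29136988 0.049     ]
[0.47491399 0.29138456 0.049     ]
t 8.825 tcp [0.5105 0.2915 0.199 ] toolx [ 0.991 -0.135 -0.   ] toolz [-0.    -0.001 -1.   ] F [-0.3 -0.  -0.2] w 0.07005559837071668 0.0
rel hinge jigx,jigy,z -0.1912 0.3579 0.199
```

```bash
python3 -m handwheel '[0,0,0,-0.46,0.06,0.2,40, 0,0,0,-0.45,0.06,0.5,40, 0,0,0,0,0,0.8,40, 0,0,0,0,0,0.8,40, 0,0,0,0,0,0.7,40, 0,0,0,0,0,0.35,40, 0,0,0,0,0,0.2,40, 0,0,0,0,0,0,40]'; python3 st.py
```

```text
t: 9.82
tool_pos: [0.4738, 0.2926, 0.0576]
ee_rot: [0.998, -0.067, 0.0, -0.0]
contact_force: [0.3, -0.4, -0.1]
gripper_width: 0.0401
grip_force: 0.0
t 9.825 tcp [0.4738 0.2926 0.0576] toolx [ 0.991 -0.134  0.   ] toolz [ 0.  0. -1.] F [ 0.3 -0.4 -0.1] w 0.0401248965532696 0.0
rel hinge jigx,jigy,z -0.2277 0.3541 0.0576
```

```bash
python3 -m handwheel '[0,0,0,0,0.03,0.09,40, 0,0,0,0,0,0,30, 0,0,0,0,0,0,22, 0,0,0,0,0,0,10, 0,0,0,0,0,0,10, 0,0,0,0,0,0,10]' 30; python3 -m handwheel '[0,0,0,0,0,0,10, 0,0,0,0,0,0,10]' 90;  python3 st.py
```

```text
t: 10.58
tool_pos: [0.4735, 0.2916, 0.054]
ee_rot: [0.998, -0.067, 0.0, -0.0]
contact_force: [-1.1, -1.7, 6.4]
gripper_width: 0.0173
grip_force: 29.4
t: 10.82
tool_pos: [0.4735, 0.2917, 0.0543]
ee_rot: [0.998, -0.067, 0.0, -0.0]
contact_force: [-2.1, -2.4, 6.6]
gripper_width: 0.0151
grip_force: 87.7
t 10.825 tcp [0.4735 0.2917 0.0543] toolx [ 0.991 -0.134  0.001] toolz [ 0.001  0.    -1.   ] F [-2.1 -2.4  6.6] w 0.015105579405266295 87.72901654243469
rel hinge jigx,jigy,z -0.2278 0.3531 0.0543
```

```bash
python3 -m handwheel '[0,0,0,0,0,-0.3,10, 0,0,0,0,0,-0.5,10, 0,0,0,0,0,-0.7,10, 0,0,0,0,0,-0.7,10, 0,0,0,0,0,-0.7,10, 0,0,0,0,0,0,10]' 90;  python3 - <<'E'
from h import *
import pickle
c=env.camera("wrist");pickle.dump(c,open("g1.pkl","wb"));s=env.sense()
r=rot(s["ee_rot"]);print(s["tool_pos"],s["contact_force"],s["gripper_width"])
for d in(-.02,0,.045): print(proj(c,s["tool_pos"]+r[:,2]*d))
save("pics/g1.png",c["color"])
E
```

```text
t: 11.58
tool_pos: [0.4741, 0.2921, 0.1716]
ee_rot: [0.998, -0.067, 0.002, -0.001]
contact_force: [-0.5, 0.5, -1.0]
gripper_width: 0.0147
grip_force: 87.9
[0.47339007 0.29176855 0.16988249] [-0.02343644 -0.34268094 -1.90547339] 0.015177290960741809
[264.70529228 265.23855424]
[264.38556798 245.03136605]
[263.8833224  213.28848322]
```

View pics/g1.png

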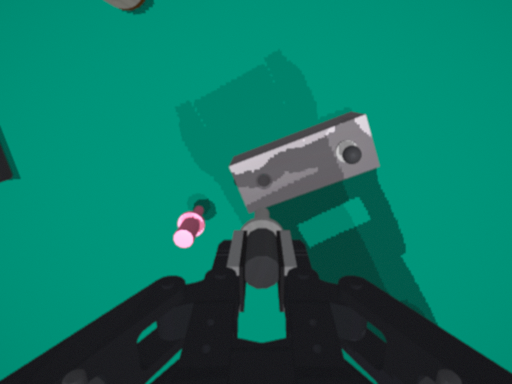

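The pin is held, with its collar at (262,232) and shaft end at (261,211). The slim pin is still in the stand at (351,153). Next I measure the pin in the hand numerically.

```bash
python3 - <<'E'
from h import *
import pickle
c=pickle.load(open("g1.pkl","rb"));s=env.sense();r=rot(s["ee_rot"]);p=s["tool_pos"]
hsv=cv2.cvtColor(c["color"],cv2.COLOR_RGB2HSV)
m=(hsv[:,:,1]<110)
for v in range(202,240,2):
    x=np.where(m[v,235:292])[0]+235
    print(v,(x.min(),x.max(),(x.min()+x.max())/2,len(x)) if len(x) else None)
print(np.round(p,4))
# expected extents for on-axis pin: origin about 4.5mm ahead of tcp... 
for off in(0,.0015):
  for z in(.0055,.0455):
    q=p+r[:,2]*z+r[:,0]*off; print(off,z,proj(c,q))
for v in range(206,224,2): print(v,hsv[v,250:274,1].tolist())
E
```

```text
202 (np.int64(244), np.int64(280), np.float64(262.0), 37)
204 (np.int64(245), np.int64(275), np.float64(260.0), 31)
206 (np.int64(246), np.int64(269), np.float64(257.5), 24)
208 (np.int64(247), np.int64(266), np.float64(256.5), 20)
210 (np.int64(248), np.int64(268), np.float64(258.0), 21)
212 (np.int64(249), np.int64(269), np.float64(259.0), 18)
214 (np.int64(255), np.int64(269), np.float64(262.0), 15)
216 (np.int64(255), np.int64(269), np.float64(262.0), 15)
218 (np.int64(254), np.int64(270), np.float64(262.0), 17)
220 (np.int64(250), np.int64(274), np.float64(262.0), 25)
222 (np.int64(247), np.int64(277), np.float64(262.0), 31)
224 (np.int64(244), np.int64(279), np.float64(261.5), 36)
226 (np.int64(243), np.int64(281), np.float64(262.0), 39)
228 (np.int64(241), np.int64(282), np.float64(261.5), 42)
230 (np.int64(235), np.int64(289), np.float64(262.0), 52)
232 (np.int64(235), np.int64(290), np.float64(262.5), 56)
234 (np.int64(235), np.int64(290), np.float64(262.5), 56)
236 (np.int64(235), np.int64(290), np.float64(262.5), 56)
238 (np.int64(235), np.int64(291), np.float64(263.0), 57
[... 323 characters left out ...]
3, 5, 0, 3, 3, 5, 17, 61, 123, 212, 255, 255, 233, 241, 230]
210 [13, 13, 13, 13, 16, 8, 5, 3, 0, 6, 3, 3, 0, 5, 3, 3, 3, 18, 87, 192, 244, 248, 237, 233]
212 [68, 93, 129, 162, 132, 35, 3, 3, 3, 0, 0, 0, 3, 3, 3, 0, 3, 3, 24, 106, 208, 237, 234, 230]
214 [255, 255, 255, 245, 149, 32, 3, 3, 5, 3, 3, 3, 3, 3, 3, 3, 3, 3, 18, 82, 198, 230, 241, 237]
216 [255, 255, 255, 221, 130, 27, 3, 3, 3, 5, 0, 3, 3, 5, 5, 5, 3, 6, 20, 87, 192, 241, 244, 237]
218 [216, 177, 144, 115, 61, 13, 5, 3, 5, 3, 3, 3, 5, 3, 5, 3, 5, 5, 8, 26, 65, 119, 162, 223]
220 [51, 13, 3, 5, 5, 2, 2, 2, 2, 4, 0, 2, 2, 2, 2, 2, 4, 4, 2, 2, 3, 8, 17, 35]
222 [2, 4, 2, 4, 2, 2, 2, 4, 0, 2, 0, 0, 2, 0, 4, 2, 2, 5, 2, 4, 4, 2, 4, 2]
```

```bash
python3 -m handwheel '[0,0,0,0.16,0.6,0,10, 0,0,0,0.16,0.9,0,10, 0,0,0,0.16,0.9,0,10, 0,0,0,0.16,0.9,0,10, 0,0,0,0.16,0.9,0,10, 0,0,0,0.16,0.9,0,10, 0,0,0,0.16,0.9,0,10, 0,0,0,0.16,0.9,0,10]' 90 >/dev/null; python3 -m handwheel '[0,0,0,0.16,0.9,0.2,10, 0,0,0,0.15,0.7,0.2,10, 0,0,0,0,0.23,0.3,10, 0,0,0,0,0,0.3,10, 0,0,0,0,0,0,10, 0,0,0,0,0,0,10]'; python3 st.py; cat > vis.py <<'E'
from h import *
import pickle,sys
c=env.camera("wrist");pickle.dump(c,open(sys.argv[1],"wb"));s=env.sense();r=rot(s["ee_rot"]);p=s["tool_pos"]
print(np.round(p,4),"hole",proj(c,[.489,-.0667,.0595]),"tip",proj(c,p+r[:,2]*.049))
g=cv2.cvtColor(c["color"],cv2.COLOR_RGB2GRAY)
for v in range(190,228,2): print(v,g[v,236:292].tolist()[::1])
E
python3 vis.py v1.pkl
```

```text
t: 13.38
tool_pos: [0.4898, -0.0622, 0.1298]
ee_rot: [0.998, -0.067, 0.0, -0.0]
contact_force: [-0.6, -0.5, -1.8]
gripper_width: 0.0151
grip_force: 88.0
t 13.375 tcp [ 0.4898 -0.0622  0.1298] toolx [ 0.991 -0.133  0.   ] toolz [ 0.  0. -1.] F [-0.6 -0.5 -1.8] w 0.01508494578059234 87.98451662063599
rel hinge jigx,jigy,z -0.1643 0.0047 0.1298
[ 0.4899 -0.0623  0.13  ] hole [269.05465787 200.58369544] tip [263.35723212 210.87223492]
190 [130, 132, 132, 132, 131, 131, 130, 130, 132, 132, 131, 131, 130, 131, 131, 131, 132, 132, 132, 131, 133, 132, 132, 132, 131, 133, 132, 130, 128, 125, 121, 118, 116, 115, 116, 119, 121, 127, 131, 132, 134, 134, 134, 133, 133, 132, 133, 133, 134, 133, 133, 132, 132, 133, 133, 133]
192 [127, 127, 129, 128, 128, 128, 127, 128, 128, 128, 128, 128, 128, 128, 128, 128, 128, 128, 128, 129, 128, 130, 129, 129, 129, 126, 118, 108, 99, 95, 92, 91, 89, 87, 90, 90, 92, 98, 105, 113, 122, 127, 130, 130, 129, 129, 130, 130, 130, 129, 130, 129, 129, 129, 130, 131]
194 [130, 129, 130, 129, 129, 129, 129, 129, 130, 130, 130, 130, 131, 130, 130, 130, 132, 130, 131, 130, 
[... 3831 characters left out ...]
, 101, 103, 104, 104, 104, 104, 104, 105, 105, 104, 100, 97, 92, 88, 83, 80, 89, 111, 137, 159, 155, 134, 124, 124, 124, 123, 125, 125, 125, 125, 125, 124, 125]
224 [124, 122, 122, 122, 122, 123, 121, 116, 100, 84, 77, 83, 94, 101, 103, 104, 106, 106, 104, 102, 103, 102, 103, 102, 103, 102, 103, 104, 102, 106, 105, 105, 105, 102, 102, 103, 103, 105, 102, 95, 86, 86, 105, 122, 125, 124, 125, 125, 125, 124, 125, 124, 125, 126, 125, 125]
226 [73, 67, 65, 66, 67, 68, 74, 82, 84, 92, 99, 101, 101, 102, 102, 103, 104, 104, 105, 103, 104, 101, 101, 100, 101, 101, 101, 101, 103, 103, 105, 106, 105, 105, 104, 101, 103, 103, 105, 106, 106, 102, 93, 85, 86, 92, 94, 94, 93, 92, 95, 99, 100, 102, 96, 88]
```

```bash
python3 -m handwheel '[0,0,0,0,0.13,0.15,10, 0,0,0,0,0,0.15,10, 0,0,0,0,0,0,10, 0,0,0,0,0,0,10]'; sed -i 's/range(190,228,2)/range(190,222,2)/; s/236:292/244:288/' vis.py; python3 vis.py v2.pkl
```

```text
t: 13.92
tool_pos: [0.489, -0.0681, 0.1177]
ee_rot: [0.998, -0.067, 0.0, -0.0]
contact_force: [0.0, -0.3, -1.1]
gripper_width: 0.015
grip_force: 88.0
[ 0.489  -0.0681  0.1178] hole [261.2152113  206.36512993] tip [263.1618976  210.94076577]
190 [126, 126, 126, 127, 126, 126, 125, 126, 127, 126, 126, 126, 125, 125, 125, 126, 127, 126, 125, 127, 126, 126, 126, 127, 128, 128, 126, 125, 127, 127, 126, 127, 126, 126, 126, 127, 126, 126, 126, 126, 127, 128, 128, 126]
192 [130, 130, 130, 129, 130, 131, 129, 129, 129, 130, 128, 130, 128, 130, 129, 129, 129, 129, 130, 130, 130, 128, 129, 129, 128, 129, 129, 129, 130, 128, 129, 129, 129, 129, 129, 128, 130, 130, 129, 129, 130, 130, 130, 129]
194 [131, 132, 131, 130, 131, 131, 132, 131, 131, 131, 131, 131, 132, 130, 130, 130, 130, 129, 129, 131, 131, 132, 132, 131, 131, 132, 131, 131, 132, 131, 132, 130, 132, 130, 131, 131, 131, 131, 131, 130, 132, 131, 130, 131]
196 [131, 131, 132, 132, 132, 131, 131, 132, 131, 131, 130, 127, 122, 114, 109, 108, 106, 104, 106, 109, 113, 116, 122, 127, 130, 132, 132, 133, 132, 132, 133, 133, 131, 133, 132, 132,
[... 1876 characters left out ...]
132, 131, 131, 132, 131, 131, 131, 131, 132, 131, 131, 132, 131, 131, 131, 130]
216 [129, 128, 129, 129, 128, 129, 130, 128, 128, 123, 103, 75, 65, 68, 68, 70, 69, 70, 69, 70, 71, 71, 68, 69, 80, 105, 126, 131, 129, 128, 129, 129, 129, 129, 128, 130, 130, 129, 131, 129, 130, 129, 130, 129]
218 [125, 125, 125, 125, 126, 126, 123, 120, 115, 104, 87, 72, 68, 69, 70, 70, 70, 71, 71, 71, 73, 71, 72, 71, 73, 86, 105, 117, 123, 126, 128, 128, 128, 128, 129, 128, 128, 127, 127, 128, 128, 127, 128, 128]
220 [124, 124, 122, 120, 115, 102, 86, 79, 76, 76, 78, 81, 84, 88, 91, 92, 94, 93, 93, 94, 94, 92, 87, 85, 80, 74, 75, 76, 85, 95, 106, 116, 123, 126, 124, 125, 125, 125, 125, 125, 126, 126, 126, 126]
```

```bash
python3 -m handwheel '[0,0,0,0,-0.01,0.15,10, 0,0,0,0,0,0.15,10, 0,0,0,0,0,0.15,10, 0,0,0,0,0,0.15,10, 0,0,0,0,0,0,10]';python3 -m handwheel '[0,0,0,0,0,0.12,10, 0,0,0,0,0,0.12,10, 0,0,0,0,0,0,10]'; python3 st.py
```

```text
t: 14.6
tool_pos: [0.4888, -0.0676, 0.0932]
ee_rot: [0.998, -0.067, -0.0, -0.0]
contact_force: [0.3, -0.2, -0.7]
gripper_width: 0.0154
grip_force: 88.0
t: 14.98
tool_pos: [0.4888, -0.0676, 0.0837]
ee_rot: [0.998, -0.067, -0.0, -0.0]
contact_force: [1.2, -0.1, -1.0]
gripper_width: 0.015
grip_force: 88.0
t 14.975 tcp [ 0.4888 -0.0676  0.0837] toolx [ 0.991 -0.134 -0.001] toolz [-0.001  0.    -1.   ] F [ 1.2 -0.1 -1. ] w 0.014959003707086622 87.98722743988037
rel hinge jigx,jigy,z -0.1646 -0.0009 0.0837
```

```bash
python3 -m handwheel '[0,0,0,0,0,0.15,10, 0,0,0,0,0,0.15,10, 0,0,0,0,0,0.1,10, 0,0,0,0,0,0,10]' 110;python3 -m handwheel '[0,0,0,0,0,0.08,10, 0,0,0,0,0,0.04,10, 0,0,0,0,0,0,10, 0,0,0,0,0,0,10]'; python3 st.py
```

```text
t: 15.48
tool_pos: [0.4889, -0.0676, 0.0678]
ee_rot: [0.998, -0.067, -0.0, -0.0]
contact_force: [-1.2, 0.5, -0.1]
gripper_width: 0.0145
grip_force: 107.7
t: 15.98
tool_pos: [0.489, -0.0677, 0.0633]
ee_rot: [0.998, -0.067, 0.0, -0.0]
contact_force: [-1.5, 0.6, 1.9]
gripper_width: 0.0143
grip_force: 108.0
t 15.975 tcp [ 0.489  -0.0677  0.0633] toolx [ 0.991 -0.134  0.   ] toolz [ 0.  0. -1.] F [-1.5  0.6  1.9] w 0.014318880634044923 108.01280736923218
rel hinge jigx,jigy,z -0.1643 -0.0009 0.0633
```

```bash
python3 -m handwheel '[0,0,0,0,0,0.03,10, 0,0,0,0,0,0.03,10, 0,0,0,0,0,0,10, 0,0,0,0,0,0,10]';python3 -m handwheel '[0,0,0,0,0,0.02,10, 0,0,0,0,0,0,10, 0,0,0,0,0,0,10]'; python3 -m handwheel '[0,0,0,0,0,0.02,10, 0,0,0,0,0,0,10, 0,0,0,0,0,0,10]'
```

```text
t: 16.48
tool_pos: [0.4891, -0.0677, 0.0621]
ee_rot: [0.998, -0.067, 0.0, 0.0]
contact_force: [-7.7, 1.5, 17.6]
gripper_width: 0.0148
grip_force: 110.4
t: 16.85
tool_pos: [0.4891, -0.0677, 0.062]
ee_rot: [0.998, -0.067, 0.0, 0.0]
contact_force: [-10.8, 2.6, 25.9]
gripper_width: 0.0149
grip_force: 111.1
t: 17.23
tool_pos: [0.4892, -0.0677, 0.0619]
ee_rot: [0.998, -0.067, 0.0, 0.0]
contact_force: [-13.9, 3.2, 35.1]
gripper_width: 0.0148
grip_force: 112.1
```

```bash
python3 -m handwheel '[0,0,0,-0.02,0,-0.02,10, 0,0,0,0,0,0,10, 0,0,0,0,0,0,10]';python3 -m handwheel '[0,0,0,-0.02,0,0,10, 0,0,0,0,0,0,10, 0,0,0,0,0,0,10]'; python3 - <<'E'
from h import *
im=env.camera("scene")["color"][140:245,170:310];w=env.camera("wrist")["color"]
save("pics/f.png",np.vstack([cv2.resize(im,(400,300),interpolation=cv2.INTER_CUBIC),cv2.resize(w[130:280,160:360],(400,300),interpolation=cv2.INTER_CUBIC)]))
E
```

```text
t: 17.6
tool_pos: [0.4891, -0.0677, 0.062]
ee_rot: [0.998, -0.067, 0.001, 0.0]
contact_force: [-6.7, 2.8, 22.8]
gripper_width: 0.0143
grip_force: 111.1
t: 17.98
tool_pos: [0.489, -0.0677, 0.0621]
ee_rot: [0.998, -0.067, 0.002, 0.0]
contact_force: [-3.1, 3.4, 19.0]
gripper_width: 0.0147
grip_force: 111.0
```

View pics/f.png

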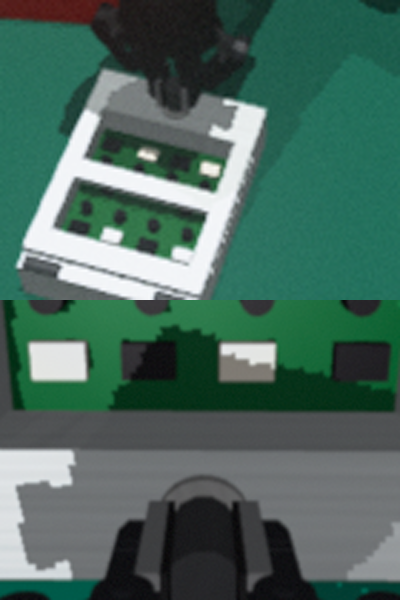

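The scene part of the last picture shows the lid flat on the base. In the wrist part, the collar (205,490) lies flat on the bar. One numeric check of the lid's inner bar edge against its shut height before handing in.

```bash
python3 - <<'E'
from h import *
import pickle
H=np.array([.6524,-.0889,.045]);X=np.array([.991,-.134,0]);Y=np.array([.134,.991,0]);Z=np.array([0,0,1])
def edge(c,u,vp):
    g=cv2.GaussianBlur(cv2.cvtColor(c["color"],cv2.COLOR_RGB2GRAY),(3,3),0).astype(float)
    u=int(round(u));col=g[:,u-2:u+3].mean(1);d=np.abs(np.diff(col));v=int(vp);k=range(v-9,v+10)
    return [(i+.5,round(d[i],1)) for i in sorted(k,key=lambda i:-d[i])[:3]]
def pt(q,r,y,up=.008): return H+r*(-np.cos(q)*X+np.sin(q)*Z)+up*(np.sin(q)*X+np.cos(q)*Z)+y*Y
now=env.camera("wrist");j1=pickle.load(open("j1.pkl","rb"))
for n,c,qs in(("before",j1,(.03,.042,.054)),("now",now,(0,.02,.04))):
  for y in(.03,-.03):
    P=[proj(c,pt(q,.145,y)) for q in qs];P2=[proj(c,pt(q,.185,y)) for q in qs]
    print(n,y,"inner",[round(p[1],1) for p in P],edge(c,P[1][0],P[1][1]),"outer",[round(p[1],1) for p in P2],edge(c,P2[1][0],P2[1][1]))
E
```

```text
before 0.03 inner [np.float64(169.7), np.float64(169.9), np.float64(170.2)] [(170.5, np.float64(12.4)), (176.5, np.float64(11.8)), (175.5, np.float64(10.8))] outer [np.float64(207.8), np.float64(208.4), np.float64(209.0)] [(209.5, np.float64(58.2)), (208.5, np.float64(51.2)), (210.5, np.float64(32.6))]
before -0.03 inner [np.float64(169.7), np.float64(169.9), np.float64(170.2)] [(160.5, np.float64(16.0)), (161.5, np.float64(14.2)), (166.5, np.float64(11.0))] outer [np.float64(207.8), np.float64(208.4), np.float64(209.1)] [(209.5, np.float64(30.0)), (208.5, np.float64(22.0)), (210.5, np.float64(19.6))]
now 0.03 inner [np.float64(204.9), np.float64(206.5), np.float64(208.0)] [(204.5, np.float64(12.4)), (205.5, np.float64(9.0)), (203.5, np.float64(8.8))] outer [np.float64(268.9), np.float64(272.2), np.float64(275.5)] [(269.5, np.float64(25.0)), (268.5, np.float64(19.6)), (270.5, np.float64(19.0))]
now -0.03 inner [np.float64(204.9), np.float64(206.5), np.float64(208.1)] [(205.5, np.float64(12.0)), (204.5, np.float64(10.0)), (206.5, np.float64(6.8))] outer [np.float64(269.0), np.float64(272.3), np.float64(275.6)] [(269.5, np.float64(26.6)), (270.5, np.float64(26.2)), (268.5, np.float64(15.8))]
```

Both edges match q ≈ 0 (inner 204.9, outer 269), so the lid is fully shut. The pin is held down with about 19 N.

```bash
python3 -c "
from workcell import env
print(env.sense()['contact_force']);print(env.sign_off())"
```

```text
[-2.58133673  2.5840046  20.26854647]
the job is handed in; nothing more can be done
None
```

The job is handed in at about 18 s on the robot's clock: the lid measures fully shut, the locking pin is seated with its collar on the lid, and the gripper still holds it down with about 20 N.

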